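# Feed a walnut strip into the desktop laser marker and hold it there

## Task

The walnut strip is to get its mark in the small desktop laser marker. Slide the marker's red shutter grip to the left until the feed window is fully open, then pick up the strip near one end, feed its other end straight and level through the window and push gently on until the spring plunger inside is pressed in at least half-way. Finish while still holding the strip like that (the spring would push it out of focus), and leave the glue bottle, the screw tin and the marking gauge where they are.

Things in the scene. Friction and masses are not known exactly. Their poses are not given: they have to be found in the camera images.
- strip_mid (a point): Centre of the loose dark walnut strip, a plain bar 14 mm wide (its x), 156 mm long (its y), 11 mm high (its z, up), lying flat on the bench; 0.03 to 0.06 kg. Both ends are alike and either may go in; in the end 66 to 78 mm of it are behind the marker's front face, so it must be gripped in the last third of its length, best 30 mm from the end that stays out.
- marker: The desktop laser marker, fixed: aluminium front 160 mm wide and 118 mm high, amber sides and roof, 152 mm deep, black laser head up to 181 mm high from 48 mm behind the face on. Origin on the bench under the middle of the front face; x points into the machine (feed direction, level), y to the left along the face, z up.
- window (a point): Centre of the feed window, in the plane of the marker's front face; axes as the marker's. The window is 16 mm wide and 13 mm high, its centre 70 mm over the bench, cut in a 6 mm plate; the strip goes in lying flat, as it lies on the bench. A black throat stands 8 mm out of the face round it and flares evenly to 26 x 23 mm at its mouth.
- shutter_grip (a point): Point to grip on the red shutter grip, an upright tab 12 mm wide (across y), 16 mm deep (x), its top 120 mm and its lower end 82 mm over the bench; this point lies on its centre line 108 mm over the bench and 36 mm in front of the marker's face. Free on both sides, a thin stem joins it to the face. Shut, it stands 16 mm to the left of the window's centre; it moves with the shutter.
- shutter (a joint): The shutter's slide: 0 = window shut, grows as the grip moves along the marker's +y (left), 0.050 m = fully open, at its end stop; needs about 2 N and stays where it is left. Starts between 0 and 0.022. Below about 0.03 the shutter plate behind the face still blocks the window.
- plunger (a joint): The brass spring plunger inside: 0 = out, 0.012 m = fully pressed, at its hard stop. Its 13 mm round face looks at the window on the window's axis, 66 mm behind the face when out; it takes 1 N to start and 3.4 N when fully in, and springs back when let go.
- glue_bottle: White glue bottle standing on the bench, 34 mm round, 133 mm high; origin at the centre of its underside. Leave alone.
- screw_tin: Open round grey tin of screws, 65 mm across, 29 mm high; origin at the centre of its underside. Leave alone.
- calliper_bar: Marking gauge lying on the bench, a 130 mm bar with a block, 34 mm wide, 20 mm high; origin at the centre of its underside. Leave alone.

How it is judged:
By the outcome, as a careful person would: the job done as asked, in the order asked, and still so for the second after the job is handed in, while the arm keeps its last pose, push and grip.
It also fails if it takes over 56 s, if anything falls off the work surface, if the arm or the gripper's body presses on something with over 40 N, if the wrist force passes 120 N, or if a joint passes its speed limit or range.

## Robot

A 6-joint arm with a two-finger parallel gripper is mounted at the origin on a cart in front of the work surface, level with it; the furniture and walls round the work are solid. World frame = base frame: x ahead of the robot, y to its left, z up, the work surface at z = 0. Lengths are in mm, angles in degrees, forces in N, time in s.
With the tool pointing down it reaches from about 350 to 850 mm from the base axis. Payload 8.1 kg.
Tool frame: the origin (TCP) lies between the finger pads; the fingertips stand 17 mm ahead of it and the grasp point (between the pads) lies 2 mm behind it; z points along the fingers, y is the line along which they close (so a half turn about z gives the same grasp; the last joint's range is limited). The gripper opens to 85 mm and grips with 20 to 120 N. Pads are 22 mm wide; open, the fingers measure 114 mm over their backs; the gripper's body (76 mm by 85 mm) begins 54 mm behind the grasp point. The pads swing forward as they close: fully open they stand 13 mm farther back than shut.
Start: joints at [70.795, 7.471, 85.268, -0, 87.261, -4.893], TCP at [148.304, 581.387, 248.292] pointing down, gripper open.
Joint ranges: [-169.43, 169.43], [-51.17, 129.36], [1.28, 143.12], [-76.62, 256.62], [0, 156.53], [-152.29, 152.29]. Speed limits (degrees/s): [136.94, 136.94, 159.86, 180, 180, 180].

## Interface

Orientations are given as [roll, pitch, yaw] about the fixed x, y, z axes, in that order (R = Rz(yaw) Ry(pitch) Rx(roll)).
In Python, from bench import sense, snapshot, hand_in, trace, place_of gives the robot as it stands.
- The arm moves only by the shell command python3 -m handwheel 'ROWS' [FORCE]. ROWS is JSON, a list of rows, each a list of 7 numbers: the opening, from -1 (shut) to 1 (fully open), then the shift along the tool's x, y, z in cm, then the turn, a rotation vector about the tool's x, y, z in rad. A call has 1 to 12 rows; each row shifts and turns the commanded pose from where the row before left it, along the tool's axes as they then stand; what a row does not reach is not made up. A row lasts 1/12 s, in which the tool goes at most 41.7 mm and 7.16 degrees, less where a joint would pass 70% of its speed; a pose out of reach is approached as far as the arm can. A call with a gripper value outside its range is refused whole. The fingers move at their own pace and stop on an object; FORCE is the grip in N (left out, the last holds). Time passes only in rows, so rows that do not move let the fingers close. It gives the time, the measured TCP pose, the force, the opening and the grip force at its end, in the units of the state.
- sense(): the state, without advancing time (a new reading comes with each control period).
- snapshot(name): name is "scene" or "top" or "wrist"; returns a dict with "image" (480x640x3 uint8, red, green, blue), "intrinsics" (3x3 intrinsics, pixels), "k1" (the pictures are not rectified: a ray, as slopes to the right and down, at radius r is drawn at 1 + k1 r^2 times it, then the intrinsics apply), "R" (3x3) and "t" (3): a world point X has camera coordinates R X + t. Camera axes: x right, y down, z forward; pixel columns grow to the right and rows downward; lengths in mm; the calibration is good to about 2 mm. A picture is of the moment at which its call begins. There is no depth.
- hand_in(): hands the job in; it is judged then, once.
Trained networks look in a picture, given as the dict that the camera call returned (one of the last four; its "shot" number tells which), for a name from the list of things; names that differ only in an ending like _2 or _b are one class to them, and where a whole thing is asked for, a point or a joint stands for the part that bears it (a point fixed in the world has none). Each returns a list of dicts, best first, with "conf" (0 to 1); they miss things now and then, are a little off and sometimes report something else, mostly with a low value. They report only what shows in the picture. A call takes as long as a camera call.
- trace(picture, query): "pixels" (480x640 bool, what is visible of it).
- place_of(picture, query): "location" ([x, y, z] in mm, in world coordinates, good to about 4 mm: a listed point, or the origin of a listed thing).
The state is a dict: "time": time; "joint_pos": joint angles; "qd": joint speeds; "joint_efforts": joint torques, N m; "tool_pos": TCP position; "tcp_rot": TCP orientation; "ft_force": force on the tool from outside, world axes, zero at the start; "wrist_torque": the same for the moment, N m; "finger_gap": finger opening in mm; "grip_force": force on a finger pad.
Only numpy, scipy, OpenCV 4.12 (cv2) and the standard library are available. Lean on these libraries where they do the work, as an engineer would, in place of code of your own. Each camera call takes 0.05 s, during which the arm holds its last target. There are 200 camera calls.

## Working session

There is one attempt and no reset: what is moved stays moved. The work goes in short steps, Python scripts to look and compute and a shell command to move; the robot and the scene stay as the last step left them, time stands still between calls to the robot, and variables do not carry over. Pictures are saved under pics/ and viewed, at most 10 in all, crops included, and the job is handed in when it is done.

```bash
mkdir -p pics; cat > h.py <<'E'
import numpy as np, cv2
from bench import sense, snapshot, trace, place_of
def save(p,n): cv2.imwrite('pics/'+n,p['image'][:,:,::-1])
def proj(p,X):
    c=np.atleast_2d(X)@np.array(p['R']).T+np.array(p['t']); s=c[:,:2]/c[:,2:]
    s=s*(1+p['k1']*(s**2).sum(1,keepdims=True)); K=np.array(p['intrinsics'])
    return s@K[:2,:2].T+K[:2,2]
def unproj(p,uv,z):
    K=np.array(p['intrinsics']); uv=np.atleast_2d(np.float64(uv))
    d=(uv-K[:2,2])@np.linalg.inv(K[:2,:2]).T; s=d.copy()
    for _ in range(20): s=d/(1+p['k1']*(s**2).sum(1,keepdims=True))
    R=np.array(p['R']); r=np.c_[s,np.ones(len(s))]@R; C=-R.T@np.array(p['t'])
    return C+r*((z-C[2])/r[:,2:])
E
python3 - <<'E'
from h import *
for n in ("scene","top"):
    p=snapshot(n); save(p,n+'1.png'); print(n,-np.array(p['R']).T@p['t'])
    for q in ("strip_mid","marker","window","shutter_grip","glue_bottle","screw_tin","calliper_bar"):
        r=place_of(p,q); print(q,[(np.round(a['location']),round(a['conf'],2)) for a in r[:2]])
    r=trace(p,"strip_mid")
    if r:
        m=r[0]['pixels'].astype('uint8'); c=cv2.findContours(m,0,2)[0]; c=max(c,key=cv2.contourArea)
        b=cv2.boxPoints(cv2.minAreaRect(c)); print('strip',r[0]['conf'],b.round(),unproj(p,b,11).round(1))
s=sense();print(s['tool_pos'],s['tcp_rot'],s['finger_gap'])
E
```

```text
scene [-106.71513942 -582.33445729  457.73414071]
strip_mid [(array([416., -68.,   1.]), 0.81)]
marker [(array([616.,  -5.,   1.]), 0.6)]
window [(array([610.,  -2.,  70.]), 0.82)]
shutter_grip [(array([584.,  42., 106.]), 0.74)]
glue_bottle [(array([ 560., -263.,   -4.]), 0.62)]
screw_tin [(array([ 373., -301.,    1.]), 0.93), (array([612.,  -2.,  72.]), 0.64)]
calliper_bar [(array([563., 276.,  -6.]), 0.51)]
strip 0.6 [[281. 301.]
 [286. 293.]
 [342. 330.]
 [337. 338.]] [[ 405.9    7.6   11. ]
 [ 434.7   24.4   11. ]
 [ 416.2 -144.9   11. ]
 [ 391.6 -154.8   11. ]]
top [ 322.65653181  -15.20681727 1231.51912031]
strip_mid [(array([419., -62.,   5.]), 0.72)]
marker [(array([611.,  -3.,   1.]), 0.81)]
window []
shutter_grip [(array([586.,  41., 103.]), 0.54)]
glue_bottle [(array([ 560., -264.,    2.]), 0.59)]
screw_tin [(array([ 370., -307.,    1.]), 0.61)]
calliper_bar [(array([558., 275.,   2.]), 0.65)]
strip 0.79 [[300. 279.]
 [301. 271.]
 [372. 278.]
 [371. 286.]] [[ 417.7   14.5   11. ]
 [ 435.9   12.9   11. ]
 [ 421.6 -142.6   11. ]
 [ 403.5 -140.7   11. ]]
[148.27707569 581.39597708 248.31249272] [ 1.79998290e+02 -9.40424886e-04  1.65689325e+02] 85.13313967766179
```

View pics/scene1.png

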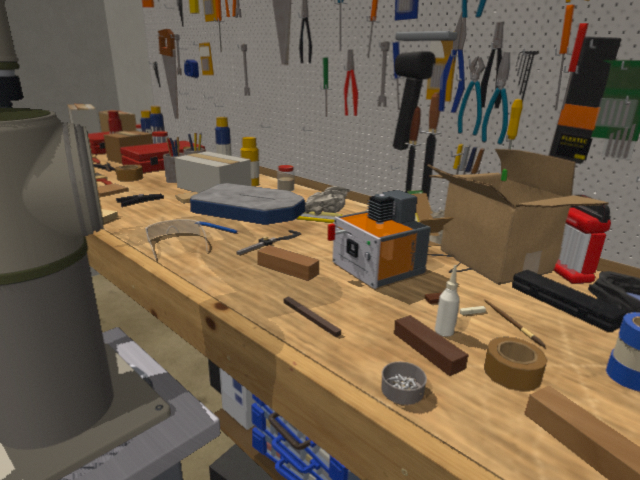

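View pics/top1.png

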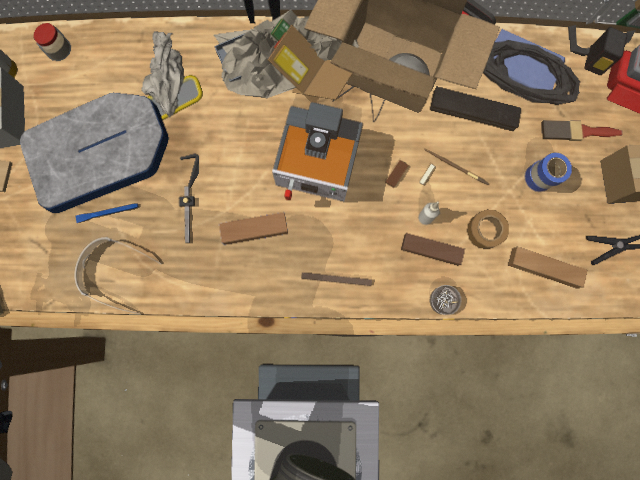

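The scene picture shows the marker at (380,240) with its window at (352,247), and the strip at (312,316). In the top picture the strip is at (338,279), the red grip at (288,195) and the marker's front edge runs from (274,187) to (350,199). The networks agree with both. Next I'll work out the marker's yaw from the roof.

```bash
python3 - <<'E'
from h import *
p=snapshot("top"); im=p['image'].astype(int)
m=((im[...,0]>150)&(im[...,2]<70)&(im[...,1]>60)&(im[...,1]<150)).astype('uint8'); m[:100]=0;m[205:]=0;m[:,:260]=0;m[:,370:]=0
ys,xs=np.nonzero(m);c=cv2.convexHull(np.c_[xs,ys].astype('int32'));b=cv2.boxPoints(cv2.minAreaRect(c));print(len(xs),b,unproj(p,b,118).round(1))
t=trace(p,"marker")
if t:
    c=cv2.findContours(t[0]['pixels'].astype('uint8'),0,2)[0];c=max(c,key=cv2.contourArea);print(cv2.approxPolyDP(c,3,True)[:,0].tolist())
print(unproj(p,[[274,187],[350,199]],118).round(1))
E
```

```text
2453 [[272.5501  190.05728]
 [288.0125  124.63931]
 [353.8954  140.21164]
 [338.43298 205.62961]] [[591.2  72.5 118. ]
 [733.5  43.9 118. ]
 [701.1 -95.1 118. ]
 [560.3 -63.5 118. ]]
[[291, 107], [272, 170], [275, 184], [287, 188], [287, 200], [295, 189], [342, 201], [362, 124], [343, 118], [341, 108], [316, 103], [307, 109]]
[[597.7  69.7 118. ]
 [574.6 -87.2 118. ]]
```

```bash
python3 -m handwheel '[[1,0,0,0,0,0,0]]'; python3 - <<'E'
from h import *
p=snapshot("wrist"); s=sense(); R=np.array(p['R']); C=-R.T@p['t']
from scipy.spatial.transform import Rotation as Ro
T=Ro.from_euler('xyz',s['tcp_rot'],degrees=True).as_matrix()
print('cam in tool',T.T@(C-s['tool_pos']),'fwd',T.T@R[2],p['intrinsics'])
E
```

```text
time: 1.08
tool_pos: [148.3, 581.4, 248.3]
tcp_rot: [180.0, -0.0, 165.7]
ft_force: [0.2, 0.3, 0.6]
finger_gap: 85.4
grip_force: 0.0
cam in tool [  67.94040481    0.37608269 -125.89035886] fwd [-2.76598930e-01 -1.54033780e-04  9.60985436e-01] [[402.72943346   0.         322.61332554]
 [  0.         402.72943346 231.17602714]
 [  0.           0.           1.        ]]
```

```bash
python3 -m handwheel '[[1,-2.06,-2.12,0.09,0,0,0],[1,-2.06,-2.12,0.09,0,0,0],[1,-2.06,-2.12,0.09,0,0,0],[1,-2.06,-2.12,0.09,0,0,0],[1,-2.06,-2.12,0.09,0,0,0],[1,-2.06,-2.12,0.09,0,0,0],[1,-2.06,-2.12,0.09,0,0,0],[1,-2.06,-2.12,0.09,0,0,0],[1,-2.06,-2.12,0.09,0,0,0],[1,-2.06,-2.12,0.09,0,0,0],[1,-2.06,-2.12,0.09,0,0,0],[1,-2.06,-2.12,0.09,0,0,0]]'
python3 -m handwheel '[[1,-2.06,-2.12,0.09,0,0,0],[1,-2.06,-2.12,0.09,0,0,0],[1,-2.06,-2.12,0.09,0,0,0],[1,-2.06,-2.12,0.09,0,0,0],[1,-2.06,-2.12,0.09,0,0,0],[1,-2.06,-2.12,0.09,0,0,0],[1,-2.06,-2.12,0.09,0,0,0],[1,-2.06,-2.12,0.09,0,0,0],[1,-2.06,-2.12,0.09,0,0,0],[1,-2.06,-2.12,0.09,0,0,0],[1,0,0,0,0,0,-0.103],[1,0,0,0,0,0,0]]'
python3 - <<'E'
from h import *
p=snapshot("wrist"); save(p,'w1.png')
for q in ("marker","window","shutter_grip","strip_mid"):
    r=place_of(p,q); print(q,[(np.round(a['location'],1),round(a['conf'],2)) for a in r[:2]])
import pickle; pickle.dump(p,open('w1.pkl','wb'))
E
```

```text
time: 2.13
tool_pos: [325.4, 272.5, 237.7]
tcp_rot: [180.0, 0.0, 165.7]
ft_force: [0.7, 0.3, -0.5]
finger_gap: 85.4
grip_force: 0.0
time: 3.13
tool_pos: [472.5, 16.0, 228.4]
tcp_rot: [-180.0, -0.0, 171.7]
ft_force: [0.3, 0.5, -0.1]
finger_gap: 85.6
grip_force: 0.0
marker [(array([610.4,  -1.3,   2.1]), 0.59), (array([609.7,  -5.4,  67.7]), 0.49)]
window [(array([611.5,  -3. ,  65.6]), 0.84)]
shutter_grip [(array([581. ,  47.2, 108.3]), 0.69)]
strip_mid [(array([413.8, -64.8,   4.2]), 0.88)]
```

View pics/w1.png

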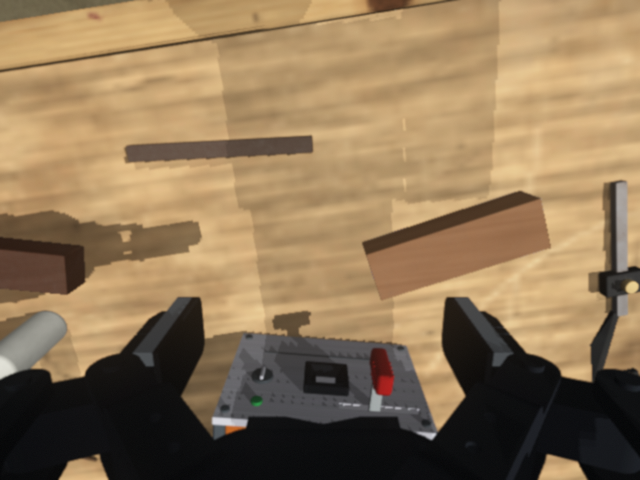

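The wrist picture is upside down, with the robot side at the top. The front plate's corners are at about (246,333), (403,345), (214,422) and (436,438). The throat is at (326,378), the red grip's top at (383,388) and the strip runs from (125,153) to (312,144). I'll enlarge this picture for accurate points.

```bash
python3 - <<'E'
from h import *; import pickle
p=pickle.load(open('w1.pkl','rb')); c=p['image'][320:450,200:450,::-1]; cv2.imwrite('pics/w1c.png',cv2.resize(c,(750,390),interpolation=2))
print(unproj(p,[[246,333],[403,345]],0).round(1),unproj(p,[[214,422],[436,438]],118).round(1))
m=trace(p,"strip_mid")[0]['pixels'].astype('uint8'); c=max(cv2.findContours(m,0,2)[0],key=cv2.contourArea)
b=cv2.boxPoints(cv2.minAreaRect(c)); print(b.round(1),unproj(p,b,11).round(1))
E
```

```text
[[598.5 -78.7   0. ]
 [634.3  73.2   0. ]] [[599.8 -79.9 118. ]
 [636.2  73.8 118. ]]
[[125.8 144.5]
 [310.9 134.7]
 [311.8 153.1]
 [126.7 162.9]] [[ 404.8 -139.7   11. ]
 [ 419.2   14.1   11. ]
 [ 434.2   12.6   11. ]
 [ 419.6 -143.2   11. ]]
```

View pics/w1c.png

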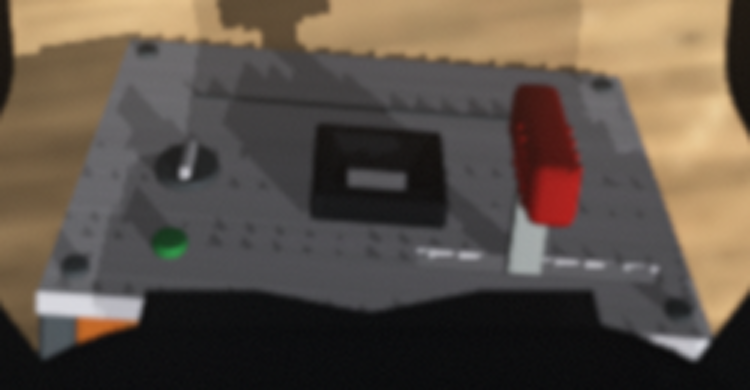

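```bash
python3 - <<'E'
from h import *; import pickle
from scipy.optimize import least_squares
p=pickle.load(open('w1.pkl','rb'))
cr=np.array([[133,38],[620,78],[37,290],[708,337],[318,125],[440,135],[310,220],[445,227]])/3+[200,320]
L=np.array([[0,-80,0],[0,80,0],[0,-80,118],[0,80,118],[-8,-13,58.5],[-8,13,58.5],[-8,-13,81.5],[-8,13,81.5]],float)
def W(v,L):
    c,s=np.cos(v[2]),np.sin(v[2]); return L@np.array([[c,s,0],[-s,c,0],[0,0,1]])+[v[0],v[1],0]
f=least_squares(lambda v:(proj(p,W(v,L))-cr).ravel(),[612,-3,-.22]); v=f.x
print(v[:2],np.degrees(v[2]),f.fun.reshape(-1,2).round(1).tolist())
g=unproj(p,np.array([555,197])/3+[200,320],120)[0]; c,s=np.cos(v[2]),np.sin(v[2]); d=g-[*v[:2],0]
print('grip top',g,'in marker',d[0]*c+d[1]*s,-d[0]*s+d[1]*c)
E
```

```text
[616.78005627  -2.88450391] -13.338623614641516 [[-0.4, 0.5], [-1.8, -0.4], [0.0, 3.8], [1.5, 4.4], [4.7, 5.2], [-5.4, 4.1], [6.5, -9.0], [-5.8, -8.9]]
grip top [586.11404254  42.25906316 120.        ] in marker -40.253633113377674 36.85093033517493
```

```bash
python3 -m handwheel '[[1,0,0,0,0,0,0.087],[1,-2.6,1.28,0,0,0,0],[1,-2.6,1.28,0,0,0,0],[1,-2.6,1.28,0,0,0,0],[1,-2.6,1.28,0,0,0,0],[1,0,0,2.5,0,0,0],[1,0,0,2.5,0,0,0],[1,0,0,0,0,0,0],[1,0,0,0,0,0,0]]'
python3 - <<'E'
from h import *
p=snapshot("wrist"); save(p,'w2.png')
for q in ("window","shutter_grip"):
    r=place_of(p,q); print(q,[(np.round(a['location'],1),round(a['conf'],2)) for a in r[:2]])
p=snapshot("scene");r=place_of(p,"shutter_grip"); print([(np.round(a['location'],1),round(a['conf'],2)) for a in r[:2]])
E
```

```text
time: 4.18
tool_pos: [583.6, 43.8, 176.9]
tcp_rot: [-179.9, -0.2, 166.6]
ft_force: [0.3, 0.1, -0.6]
finger_gap: 85.1
grip_force: 0.0
window [(array([612.7,   1. ,  68.4]), 0.72)]
shutter_grip [(array([584.4,  46.4, 106.8]), 0.67), (array([411.6, -64.1,   3.5]), 0.44)]
[(array([581.7,  39.3, 106.5]), 0.7)]
```

View pics/w2.png

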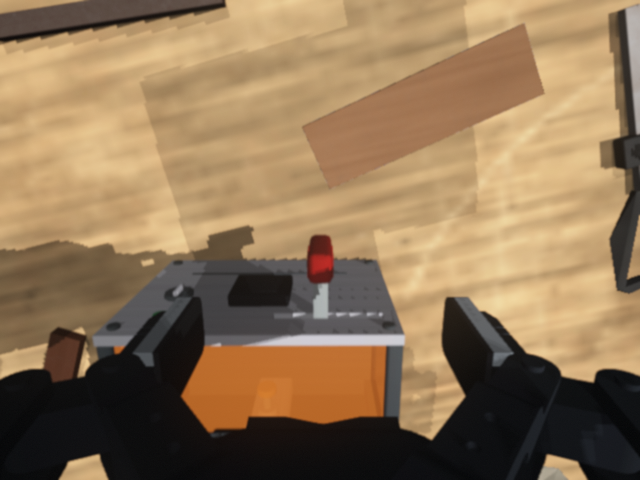

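The red grip, at (320,260), is centred between the fingers. The plate's top edge runs level from (95,336) to (403,335), so the tool's yaw matches the marker's.

```bash
python3 - <<'E'
from h import *
p=snapshot("wrist"); a=unproj(p,[[95,337],[403,336]],118);print(a,a.mean(0),np.degrees(np.arctan2(*(a[0]-a[1])[:2])))
print(unproj(p,[[319,269]],120), sense()['tool_pos'])
E
python3 -m handwheel '[[1,0,0,2.3,0,0,0],[1,0,0,2.3,0,0,0],[1,0,0,2.3,0,0,0],[1,0,0,0,0,0,0]]'
```

```text
[[601.5985237  -83.1387766  118.        ]
 [638.92966235  74.45168778 118.        ]] [620.26409303  -4.34354441 118.        ] -166.67303093747086
[[591.12533375  40.48490832 120.        ]] [586.00222747  43.12277916 180.49725616]
time: 4.82
tool_pos: [582.2, 43.1, 105.2]
tcp_rot: [-179.9, -0.4, 166.6]
ft_force: [-1.4, -0.3, -1.2]
finger_gap: 85.4
grip_force: 0.0
```

```bash
python3 -m handwheel '[[-1,0,0,0,0,0,0],[-1,0,0,0,0,0,0],[-1,0,0,0,0,0,0],[-1,0,0,0,0,0,0],[-1,0,0,0,0,0,0],[-1,0,0,0,0,0,0],[-1,0,0,0,0,0,0],[-1,0,0,0,0,0,0]]' 30; python3 -c "from bench import *;s=sense();print(s['tool_pos'],s['wrist_torque'])"
```

```text
time: 5.48
tool_pos: [585.8, 43.1, 110.6]
tcp_rot: [180.0, 0.1, 166.6]
ft_force: [-2.3, -0.2, 6.5]
finger_gap: 11.2
grip_force: 32.6
[585.76222894  43.09040266 110.56622615] [-0.08554313  0.21606846  0.05237765]
```

```bash
python3 -m handwheel '[[-1,0,0.5,0,0,0,0],[-1,0,0.5,0,0,0,0],[-1,0,0.5,0,0,0,0],[-1,0,0.5,0,0,0,0],[-1,0,0.4,0,0,0,0],[-1,0,0.2,0,0,0,0],[-1,0,0,0,0,0,0]]'; python3 -m handwheel '[[-1,0,0.15,0,0,0,0],[-1,0,0.15,0,0,0,0],[-1,0,0.1,0,0,0,0],[-1,0,0,0,0,0,0]]'
```

```text
time: 6.07
tool_pos: [591.8, 68.8, 110.6]
tcp_rot: [180.0, 0.1, 166.6]
ft_force: [-2.2, 0.1, 6.0]
finger_gap: 11.2
grip_force: 32.7
time: 6.4
tool_pos: [592.2, 70.5, 110.5]
tcp_rot: [-179.8, 0.0, 166.6]
ft_force: [-6.0, -9.2, 9.1]
finger_gap: 11.5
grip_force: 33.1
```

```bash
python3 -m handwheel '[[-1,0,0.15,0,0,0,0],[-1,0,0.1,0,0,0,0],[-1,0,0,0,0,0,0],[-1,0,0,0,0,0,0]]'; python3 - <<'E'
from h import *
p=snapshot("wrist"); save(p,'w3.png')
E
```

```text
time: 6.73
tool_pos: [592.3, 70.7, 110.5]
tcp_rot: [-179.6, -0.0, 166.5]
ft_force: [-8.7, -18.3, 11.7]
finger_gap: 11.4
grip_force: 33.4
```

View pics/w3.png

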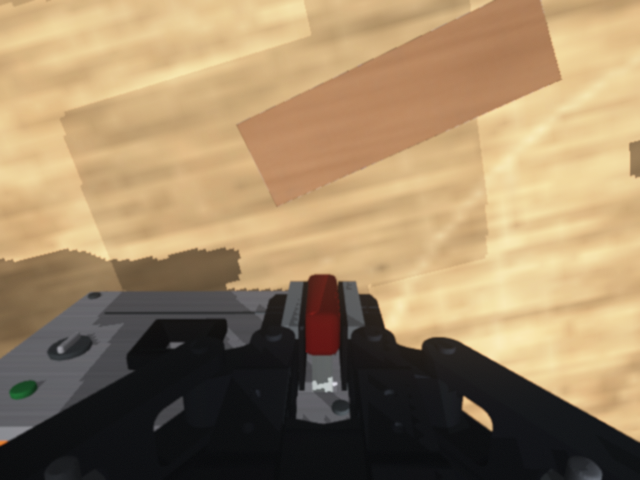

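The red tab is held between the pads and the force rose with no further travel, so the shutter is at its stop. The tab's open position also puts the window 66 mm to its right, which matches my fit. Now I'll release and go for the strip.

```bash
python3 -m handwheel '[[-1,0,-0.35,0,0,0,0],[1,0,0,0,0,0,0],[1,0,0,0,0,0,0],[1,0,0,0,0,0,0],[1,0,0,0,0,0,0],[1,0,0,0,0,0,0],[1,0,0,-3,0,0,0],[1,0,0,-3,0,0,0],[1,0,0,-3,0,0,0],[1,0,0,-3,0,0,0],[1,0,0,0,0,0,0]]'
python3 -m handwheel '[[1,2.4,-2.06,0,0,0,0],[1,2.4,-2.06,0,0,0,0],[1,2.4,-2.06,0,0,0,0],[1,2.4,-2.06,0,0,0,0],[1,2.4,-2.06,0,0,0,0],[1,2.4,-2.06,0,0,0,0],[1,0,0,0,0,0,0]]'
python3 -m handwheel '[[1,0,0,0.9,0,0,0.119],[1,0,0,0.9,0,0,0.119],[1,0,0,0.9,0,0,0.119],[1,0,0,0.9,0,0,0.119],[1,0,0,0.9,0,0,0.119],[1,0,0,0.9,0,0,0.119],[1,0,0,0.9,0,0,0.119],[1,0,0,0.9,0,0,0.119],[1,0,0,0.9,0,0,0.119],[1,0,0,0.9,0,0,0.119],[1,0,0,0.9,0,0,0.119],[1,0,0,0.9,0,0,0.119]]'
python3 -m handwheel '[[1,0,0,0,0,0,0],[1,0,0,0,0,0,0]]'
python3 - <<'E'
from h import *
p=snapshot("wrist"); save(p,'w4.png')
r=place_of(p,"strip_mid");print([(np.round(a['location'],1),round(a['conf'],2)) for a in r[:2]])
m=trace(p,"strip_mid")[0]['pixels'].astype('uint8'); c=max(cv2.findContours(m,0,2)[0],key=cv2.contourArea)
b=cv2.boxPoints(cv2.minAreaRect(c)); print(b.round(1),unproj(p,b,11).round(1))
p=snapshot("scene");r=place_of(p,"shutter_grip"); print([(np.round(a['location'],1),round(a['conf'],2)) for a in r[:2]])
E
```

```text
time: 7.7
tool_pos: [595.2, 71.7, 237.5]
tcp_rot: [179.8, 0.6, 166.6]
ft_force: [1.0, 1.6, 1.9]
finger_gap: 85.4
grip_force: 0.0
time: 8.28
tool_pos: [419.4, -16.8, 228.6]
tcp_rot: [-179.9, -0.1, 166.6]
ft_force: [-0.2, -0.5, -0.6]
finger_gap: 85.1
grip_force: 0.0
time: 9.28
tool_pos: [423.5, -15.2, 121.0]
tcp_rot: [180.0, -0.0, 84.5]
ft_force: [-0.2, -0.6, -0.7]
finger_gap: 85.6
grip_force: 0.0
time: 9.45
tool_pos: [423.0, -15.3, 121.1]
tcp_rot: [-179.9, -0.0, 85.0]
ft_force: [-0.5, 0.5, -0.5]
finger_gap: 85.4
grip_force: 0.0
[(array([414.7, -65.9,   4. ]), 0.58)]
[[310. 185.]
 [332. 185.]
 [332. 408.]
 [310. 408.]] [[ 420.3   15.8   11. ]
 [ 433.2   14.6   11. ]
 [ 420.5 -141.3   11. ]
 [ 405.2 -139.9   11. ]]
[(array([587.7,  65.3, 107.2]), 0.5), (array([557.3, 277.8,  -4.5]), 0.24)]
```

View pics/w4.png

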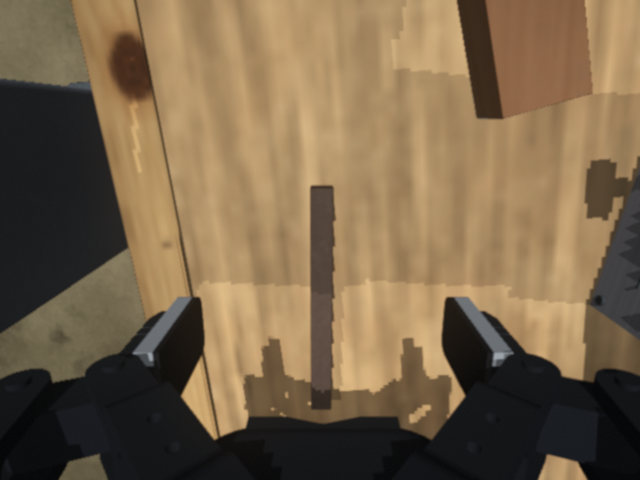

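The strip is upright in the picture at columns 310 to 332 and rows 185 to 408, so it is centred between the fingers and parallel to them. Its near end is about 30 mm from the grasp point.

```bash
python3 -m handwheel '[[1,0,0,2.5,0,0,0],[1,0,0,2.5,0,0,0],[1,0,0,2.5,0,0,0],[1,0,0,1.5,0,0,0],[1,0,0,0.7,0,0,0],[1,0,0,0.4,0,0,0],[1,0,0,0,0,0,0],[1,0,0,0,0,0,0]]'; python3 -c "from bench import *;s=sense();print(s['tool_pos'])"
```

```text
time: 10.37
tool_pos: [424.1, -15.7, 21.5]
tcp_rot: [179.9, 0.0, 84.8]
ft_force: [0.5, -0.5, -0.9]
finger_gap: 85.4
grip_force: 0.0
[424.06652194 -15.65285919  21.52645465]
```

```bash
python3 -m handwheel '[[1,0,0,0.2,0,0,0],[-1,0,0,0,0,0,0],[-1,0,0,0,0,0,0],[-1,0,0,0,0,0,0],[-1,0,0,0,0,0,0],[-1,0,0,0,0,0,0],[-1,0,0,0,0,0,0],[-1,0,0,0,0,0,0],[-1,0,0,0,0,0,0],[-1,0,0,0,0,0,0]]' 70; python3 -c "from bench import *;s=sense();print(s['tool_pos'])"
```

```text
time: 11.2
tool_pos: [423.5, -15.6, 18.8]
tcp_rot: [180.0, 0.0, 84.8]
ft_force: [-1.1, 0.5, 5.2]
finger_gap: 11.6
grip_force: 68.9
[423.50108687 -15.58293039  18.82889814]
```

```bash
python3 -m handwheel '[[-1,0,0,-1,0,0,0],[-1,0,0,-2,0,0,0],[-1,0,0,-2,0,0,0],[-1,0,0,0,0,0,0],[-1,0,0,0,0,0,0]]'; python3 - <<'E'
from h import *
s=sense();print(s['tool_pos'],s['tcp_rot'],s['finger_gap'])
p=snapshot("wrist"); q=snapshot("scene")
u=proj(q,[424,-70,60])[0].astype(int);print(u)
c=q['image'][u[1]-60:u[1]+60,u[0]-80:u[0]+80]
a=cv2.resize(p['image'],(400,300),interpolation=3);b=cv2.resize(c,(400,300),interpolation=2)
cv2.imwrite('pics/w5.png',np.hstack([a,b])[:,:,::-1])
t=trace(p,"strip_mid")
if t: bb=cv2.boundingRect(t[0]['pixels'].astype('uint8'));print(bb)
E
```

```text
time: 11.62
tool_pos: [424.3, -15.7, 70.0]
tcp_rot: [179.8, 0.0, 84.8]
ft_force: [-0.3, 1.0, -0.0]
finger_gap: 11.9
grip_force: 68.4
[424.33008362 -15.70712608  69.95371779] [1.79823048e+02 1.24513440e-02 8.47861922e+01] 11.938746401641655
[315 289]
(303, 231, 40, 192)
```

View pics/w5.png

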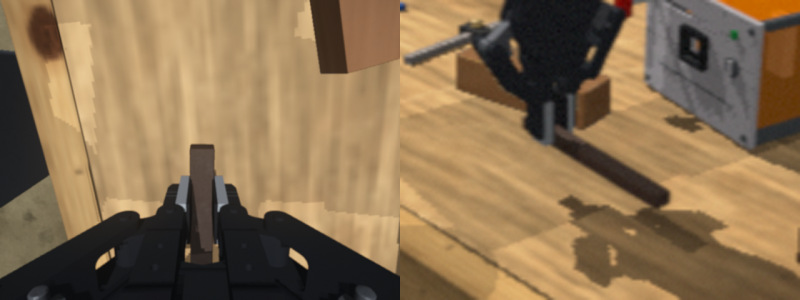

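Wrist half: the strip is between the pads, with its near end at the top (190–214,145). Scene half: the strip hangs from the fingers, with its far end at (665,195). The gap reading of 11.9 mm is lower than the 14 mm width, so I'll check tilt and roll by projecting a level model.

```bash
cat > fit.py <<'E'
from h import *
import itertools
from scipy.optimize import minimize
from scipy.spatial.transform import Rotation as Ro
# strip model in tool-aligned frame: x=tool x (toward near end), tool down
def run(names=("wrist","scene")):
    s=sense(); T=Ro.from_euler('xyz',s['tcp_rot'],degrees=True).as_matrix(); P=np.array(s['tool_pos'])
    V=[]
    for n in names:
        p=snapshot(n); t=trace(p,"strip_mid")
        if t:
            V.append((n,p,t[0]['pixels'])); ys,xs=np.nonzero(t[0]['pixels']); print(n,t[0]['conf'],len(xs),xs.min(),xs.max(),ys.min(),ys.max())
    B=np.array(list(itertools.product([-78,78],[-7,7],[-5.5,5.5])),float)
    def box(v):
        # v: along shift, lateral, z(tool), pitch, yaw, roll(deg)
        return (Ro.from_euler('xyz',[v[5],v[3],v[4]],degrees=True).apply(B)+[v[0],v[1],v[2]])@T.T+P
    return s,V,box
def far(p,X):
    return cv2.convexHull(proj(p,X).astype('float32'))[:,0]
E
python3 - <<'E'
from fit import *
s,V,box=run()
for n,p,m in V:
    for pit in (-6,-3,0,3,6):
        h=far(p,box([-48,0,13.5,pit,0,0])); M=np.zeros((480,640),'uint8'); cv2.fillConvexPoly(M,h.round().astype(int),1); M=M>0
        print(n,pit,'extra mask',(m&~M).sum(),'model ext',h.min(0).round(),h.max(0).round(),'iou',round((m&M).sum()/(m|M).sum(),3))
    im=p['image'].copy()
    cv2.polylines(im,[far(p,box([-48,0,13.5,0,0,0])).round().astype('int32')],True,(0,255,0))
    cv2.imwrite('pics/fit_%s.png'%n,im[:,:,::-1])
a=cv2.imread('pics/fit_wrist.png')[200:440,220:420];b=cv2.imread('pics/fit_scene.png')[240:360,260:380]
cv2.imwrite('pics/fit.png',np.hstack([cv2.resize(a,(400,480)),cv2.resize(b,(400,480),interpolation=2)]))
E
```

```text
wrist 0.9 6742 303 342 231 422
scene 0.75 469 295 341 281 313
wrist -6 extra mask 775 model ext [298. 224.] [336. 586.] iou 0.583
wrist -3 extra mask 775 model ext [297. 225.] [336. 577.] iou 0.576
wrist 0 extra mask 632 model ext [296. 227.] [337. 567.] iou 0.59
wrist 3 extra mask 689 model ext [295. 230.] [337. 558.] iou 0.585
wrist 6 extra mask 752 model ext [295. 233.] [337. 548.] iou 0.583
scene -6 extra mask 75 model ext [283. 278.] [343. 310.] iou 0.542
scene -3 extra mask 31 model ext [283. 276.] [343. 312.] iou 0.614
scene 0 extra mask 0 model ext [283. 274.] [343. 314.] iou 0.677
scene 3 extra mask 3 model ext [283. 272.] [343. 316.] iou 0.647
scene 6 extra mask 40 model ext [283. 271.] [342. 317.] iou 0.602
```

View pics/fit.png

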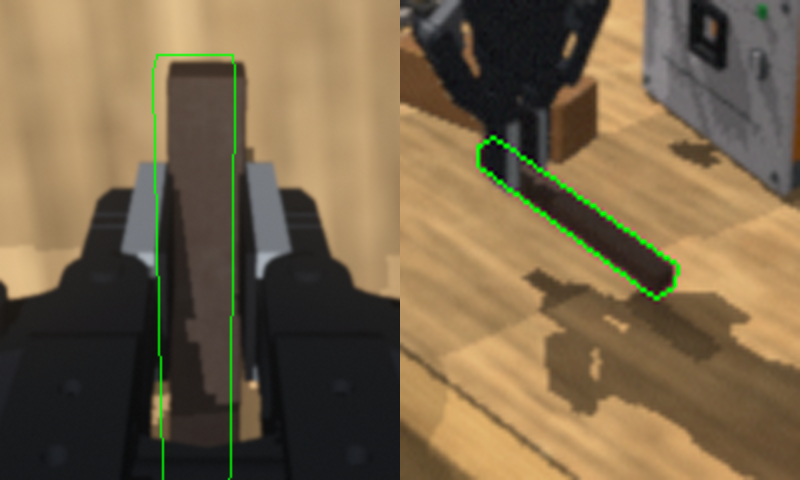

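The model lies over the strip in the scene view, so it is level. In the wrist view it is parallel, centred between the pads and about 14 mm wide. Next I'll turn it to the feed direction.

```bash
python3 -m handwheel '[[-1,0,0,-0.11,0,0,-0.119],[-1,0,0,-0.11,0,0,-0.119],[-1,0,0,-0.11,0,0,-0.119],[-1,0,0,-0.11,0,0,-0.119],[-1,0,0,-0.11,0,0,-0.119],[-1,0,0,-0.11,0,0,-0.119],[-1,0,0,-0.11,0,0,-0.119],[-1,0,0,-0.11,0,0,-0.119],[-1,0,0,-0.11,0,0,-0.119],[-1,0,0,-0.11,0,0,-0.119],[-1,0,0,-0.11,0,0,-0.119],[-1,0,0,-0.11,0,0,-0.119]]' 80; python3 -m handwheel '[[-1,0,0,0,0,0,0],[-1,0,0,0,0,0,0]]'
cat > st.py <<'E'
from h import *
def st():
    s=sense(); x,y,z=s['tool_pos']; c,d=.9731,.2306
    print('lateral off',round(x*d+y*c-139.4,1),'dist to face',round((617-x)*c-(-3-y)*d,1),'z',round(z,1),np.round(s['tcp_rot'],1),np.round(s['ft_force'],1),np.round(s['wrist_torque'],2),round(s['time'],1))
if __name__=='__main__': st()
E
python3 st.py
```

```text
time: 12.97
tool_pos: [422.8, -15.5, 81.2]
tcp_rot: [-180.0, -0.1, 166.9]
ft_force: [-0.1, 0.0, -0.5]
finger_gap: 11.3
grip_force: 83.2
time: 13.13
tool_pos: [423.0, -15.5, 81.4]
tcp_rot: [-180.0, -0.0, 166.4]
ft_force: [0.4, 1.2, -0.2]
finger_gap: 11.8
grip_force: 83.2
lateral off -56.9 dist to face 185.9 z 81.4 [-180.    -0.   166.4] [ 0.4  1.2 -0.2] [ 0.01  0.01 -0.03] 13.1
```

```bash
python3 -m handwheel '[[-1,0,2,-0.05,0,0,0],[-1,0,2,-0.05,0,0,0],[-1,0,1.7,-0.05,0,0,0],[-1,-1.5,0,0,0,0,0],[-1,-1.5,0,0,0,0,0],[-1,-1,0,0,0,0,0],[-1,0,0,0,0,0,0],[-1,0,0,0,0,0,0]]'; python3 st.py
python3 - <<'E'
from h import *
q=snapshot("scene"); p=snapshot("wrist")
u=proj(q,[600,0,75])[0].astype(int);w=proj(p,[600,0,70])[0];print(u,w)
a=cv2.resize(q['image'][u[1]-40:u[1]+50,u[0]-75:u[0]+45],(800,600),interpolation=2);cv2.imwrite('pics/w6.png',a[:,:,::-1])
for n,i in(("scene",q),("wrist",p)):
    t=trace(i,"strip_mid"); print(n,t and t[0]['conf'])
E
```

```text
time: 13.8
tool_pos: [475.0, 30.6, 82.8]
tcp_rot: [-180.0, -0.1, 166.4]
ft_force: [-0.4, -0.2, 0.6]
finger_gap: 11.2
grip_force: 83.2
lateral off -0.1 dist to face 146.0 z 82.8 [-1.800e+02 -1.000e-01  1.664e+02] [-0.4 -0.2  0.6] [-0.01 -0.01 -0.02] 13.8
[349 246] [321.12557632 557.99213558]
scene 0.62
wrist 0.72
```

View pics/w6.png

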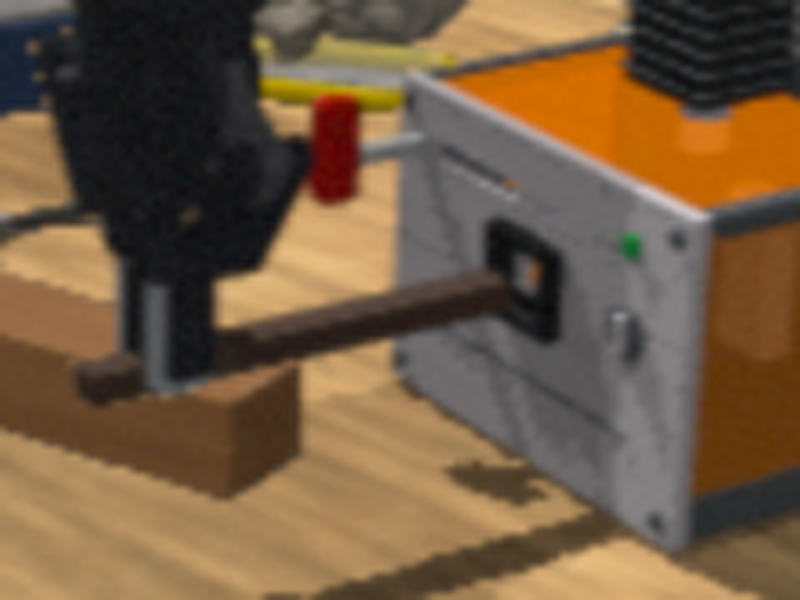

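The window shows amber light right through, so it is open. The strip's tip, at about (500,290), is level and aimed into the throat at (525,280). Now I'll feed it gently.

```bash
python3 -m handwheel '[[-1,-0.5,0,0,0,0,-0.004],[-1,-0.5,0,0,0,0,0],[-1,-0.4,0,0,0,0,0],[-1,-0.3,0,0,0,0,0],[-1,-0.3,0,0,0,0,0],[-1,0,0,0,0,0,0]]'; python3 st.py;  python3 -m handwheel '[[-1,-0.3,0,0,0,0,0],[-1,-0.3,0,0,0,0,0],[-1,-0.3,0,0,0,0,0],[-1,0,0,0,0,0,0]]'; python3 st.py
```

```text
time: 14.5
tool_pos: [495.4, 25.9, 83.3]
tcp_rot: [180.0, 0.0, 166.8]
ft_force: [0.8, 1.1, -0.7]
finger_gap: 11.2
grip_force: 83.2
lateral off 0.1 dist to face 125.0 z 83.3 [180.    0.  166.8] [ 0.8  1.1 -0.7] [ 0.   -0.05  0.02] 14.5
time: 14.83
tool_pos: [504.1, 23.9, 83.3]
tcp_rot: [180.0, 0.0, 166.8]
ft_force: [0.4, 0.4, 0.1]
finger_gap: 10.8
grip_force: 83.2
lateral off 0.1 dist to face 116.0 z 83.3 [180.    0.  166.8] [0.4 0.4 0.1] [ 0.01 -0.01  0.03] 14.8
```

```bash
python3 -m handwheel '[[-1,-0.5,0,0,0,0,0],[-1,-0.5,0,0,0,0,0],[-1,-0.5,0,0,0,0,0],[-1,-0.5,0,0,0,0,0],[-1,-0.5,0,0,0,0,0],[-1,-0.5,0,0,0,0,0],[-1,-0.5,0,0,0,0,0],[-1,-0.5,0,0,0,0,0],[-1,0,0,0,0,0,0]]'; python3 st.py;  python3 -m handwheel '[[-1,-0.3,0,0,0,0,0],[-1,-0.3,0,0,0,0,0],[-1,-0.3,0,0,0,0,0],[-1,-0.3,0,0,0,0,0],[-1,0,0,0,0,0,0]]'; python3 st.py
```

```text
time: 15.58
tool_pos: [543.5, 14.7, 83.3]
tcp_rot: [180.0, 0.0, 166.8]
ft_force: [0.5, -0.1, -0.6]
finger_gap: 11.3
grip_force: 83.2
lateral off 0.2 dist to face 75.6 z 83.3 [180.    0.  166.8] [ 0.5 -0.1 -0.6] [-0.03 -0.03 -0.05] 15.6
time: 16.0
tool_pos: [554.4, 12.1, 83.2]
tcp_rot: [180.0, -0.0, 166.8]
ft_force: [-1.1, 0.6, 0.2]
finger_gap: 11.2
grip_force: 83.2
lateral off 0.2 dist to face 64.4 z 83.2 [180.   -0.  166.8] [-1.1  0.6  0.2] [ 0.05  0.19 -0.  ] 16.0
```

```bash
for i in 1; do python3 -m handwheel '[[-1,-0.15,0,0,0,0,0],[-1,-0.15,0,0,0,0,0],[-1,0,0,0,0,0,0]]' >/dev/null; python3 st.py; python3 -m handwheel '[[-1,-0.15,0,0,0,0,0],[-1,-0.15,0,0,0,0,0],[-1,0,0,0,0,0,0]]'>/dev/null; python3 st.py; python3 -m handwheel '[[-1,-0.15,0,0,0,0,0],[-1,0,0,0,0,0,0]]'>/dev/null; python3 st.py; done
```

```text
lateral off 0.3 dist to face 61.7 z 83.1 [-180.    -0.   166.8] [-1.2  0.1 -0.9] [0.11 0.28 0.01] 16.2
lateral off 0.3 dist to face 58.6 z 83.1 [-180.    -0.   166.8] [-2.1 -0.1 -0.4] [ 0.14  0.44 -0.01] 16.5
lateral off 0.3 dist to face 57.1 z 83.1 [-180.    -0.   166.8] [-2.2  1.  -0.8] [ 0.14  0.42 -0.01] 16.7
```

```bash
python3 -m handwheel '[[-1,-0.15,0,0,0,0,0],[-1,0,0,0,0,0,0]]' >/dev/null; python3 st.py; python3 -m handwheel '[[-1,-0.15,0,0,0,0,0],[-1,0,0,0,0,0,0]]'>/dev/null; python3 st.py; python3 -m handwheel '[[-1,0,0,0,0,0,0],[-1,0,0,0,0,0,0]]'; python3 st.py
```

```text
lateral off 0.3 dist to face 55.6 z 83.1 [-180.    -0.   166.8] [-2.7  0.3 -0.1] [ 0.09  0.55 -0.01] 16.8
lateral off 0.3 dist to face 54.2 z 83.1 [-180.    -0.   166.8] [-3.2  1.7  0.1] [0.15 0.56 0.  ] 17.0
time: 17.17
tool_pos: [564.3, 9.8, 83.2]
tcp_rot: [-180.0, -0.0, 166.8]
ft_force: [-4.0, 1.0, 0.0]
finger_gap: 11.2
grip_force: 83.2
lateral off 0.3 dist to face 54.2 z 83.2 [-180.    -0.   166.8] [-4.  1.  0.] [0.19 0.57 0.03] 17.2
```

```bash
python3 - <<'E'
from h import *
p=snapshot("wrist");t=trace(p,"strip_mid");print([cv2.boundingRect(x['pixels'].astype('uint8')) for x in t])
q=snapshot("scene");print([(r['location'],r['conf']) for r in place_of(q,"shutter_grip")[:1]])
f=[]
E
python3 -m handwheel '[[-1,0,0,0,0,0,0],[-1,0,0,0,0,0,0],[-1,0,0,0,0,0,0]]'; python3 st.py
```

```text
[(303, 231, 41, 188)]
[([590.3, 70.0, 105.2], 0.38)]
time: 17.62
tool_pos: [564.3, 9.8, 83.2]
tcp_rot: [-180.0, -0.0, 166.8]
ft_force: [-3.6, 0.3, -1.2]
finger_gap: 11.0
grip_force: 83.2
lateral off 0.3 dist to face 54.2 z 83.2 [-180.    -0.   166.8] [-3.6  0.3 -1.2] [ 0.1   0.61 -0.  ] 17.6
```

The strip has not slipped in the grip (same image box as before), the shutter is still open, and the plunger force is steady at about 3.3 N, well past half-way.

```bash
python3 -c "from bench import hand_in; print(hand_in())"
```

```text
the job is handed in; nothing more can be done
None
```

I handed the job in at about 17.6 s: the shutter is at its left stop, and the arm still holds the strip level in the window with the plunger pressed in about 10 of 12 mm, estimated from push force and travel because I couldn't see the plunger itself.

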